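Check the lid stop of a sample chamber, then hold the lid at 40 degrees

ROBOT

A 6-joint arm with a two-finger parallel gripper is mounted at the origin on a cart in front of the work surface, level with it; the furniture and walls round the work are solid. World frame = base frame: x ahead of the robot, y to its left, z up, the work surface at z = 0. Lengths are in m, angles in rad, forces in N, time in s.
With the tool pointing down it reaches from about 0.35 to 0.85 m from the base axis. Payload 8.1 kg.
Tool frame: the origin (TCP) lies at the very end of the fingers, on their centre line; the grasp point (between the pads) lies 19 mm behind it; z points along the fingers, y is the line along which they close (so a half turn about z gives the same grasp; the last joint's range is limited). The gripper opens to 93 mm and grips with 3 to 60 N. Pads are 15 mm wide; open, the fingers measure 128 mm over their backs; the gripper's body (75 mm by 188 mm) begins 65 mm behind the grasp point.
Start: joints at [1.062, 0.13, 1.488, -0, 1.523, -0.085], TCP at [0.247, 0.547, 0.219] pointing down, gripper open.
Joint ranges: [-2.96, 2.96], [-0.89, 2.26], [0.02, 2.5], [-1.34, 4.48], [0, 2.73], [-2.66, 2.66]. Speed limits (rad/s): [2.39, 2.39, 2.79, 3.14, 3.14, 3.14].

INTERFACE

Orientations are given as a rotation vector (axis times angle).
In Python, from plant import robot gives the robot as it stands.
- The arm moves only by the tool play_rows, never from a script. Its argument "deltas" is one flat list of numbers, 5 for each row, row after row: the shift along the tool's x, y, z in mm, then the turn about the tool's z in degrees, then the finger opening in mm, from 0 to 93. A call has 1 to 10 rows; each row shifts and turns the commanded pose from where the row before left it, along the tool's axes as they then stand; what a row does not reach is not made up. A row lasts 1/12 s, in which the tool goes at most 41.7 mm and 7.16 degrees, less where a joint would pass 70% of its speed; a pose out of reach is approached as far as the arm can. A call with a gripper value outside its range is refused whole. The fingers move at their own pace and stop on an object; "newtons" is the grip in N (left out, the last holds). Time passes only in rows, so rows that do not move let the fingers close. It gives the time, the measured TCP pose, the force, the opening and the grip force at its end, in the units of the state.
- robot.read_state(): the state, without advancing time (a new reading comes with each control period).
- robot.read_camera(name): name is "side" or "top" or "wrist"; returns a dict with "pixels" (420x560x3 uint8, blue, green, red), "mtx" (3x3 intrinsics, pixels), "eye" and "rotation" of the camera in the world. Camera axes: x right, y up, looking along -z (the intrinsics and any distortion apply to the point x, -y, -z); pixel columns grow to the right and rows downward; lengths in m; the calibration is good to about 2 mm. A picture is of the moment at which its call begins. There is no depth.
- robot.close_job(): hands the job in; it is judged then, once.
The state is a dict: "t": time; "q": joint angles; "dq": joint speeds; "joint_torque": joint torques, N m; "tool_pos": TCP position; "orientation": TCP orientation; "force": force on the tool from outside, world axes, zero at the start; "wrist_torque": the same for the moment, N m; "opening": finger opening in m; "gripper_force": force on a finger pad.
Only numpy, scipy, OpenCV 4.12 (cv2) and the standard library are available. Lean on these libraries where they do the work, as an engineer would, in place of code of your own. Each camera call takes 0.05 s, during which the arm holds its last target. There are 200 camera calls.

TASK

Take the lid of the small white sample chamber by its black bar, swing it open until you feel it come up against its sprung stop, and lean on the stop lightly for a moment without forcing it. Then, without letting the lid fall, bring it back to 40 degrees open and keep holding it there by the bar so that the vials can be reached: finish with the lid still in the gripper, because it would fall shut. Leave everything else on the bench where it is.

Things in the scene. Friction and masses are not known exactly. Their poses are not given: they have to be found in the camera images.
- chamber: White open-topped box with a grey front panel, 140 mm deep (x), 200 mm wide (y), 98 mm tall, fixed to the bench; a rack with vials stands inside. Origin under its centre; its x axis points from the front (robot's side) to the back, where the hinge is; z up. It stands square to the robot, give or take 20 degrees of yaw.
- lid (a joint): Opening angle of the lid in rad: 0 shut (level), growing as its front edge swings up and back; 40 degrees is 0.698. The lid is a frame 8 mm thick with a clear pane, 149 mm from hinge to front edge, 0.3 to 0.6 kg, on a nearly frictionless hinge along the chamber's y at its back; it falls shut from wherever the stop lets it go.
- lid_hinge (a point): Point on the hinge axis at the middle of the lid's width: in the chamber's frame at x = +76 mm, z = 104 mm. Does not move as the lid opens.
- bar_mid (a point): Middle of the bar handle's axis, on the lid, 195 mm from the hinge axis in the lid's mid-plane. With the lid shut it is level with the hinge, 104 mm above the bench, straight in front of it in the chamber's -x direction; the lid angle is the elevation of the line from lid_hinge to bar_mid.
- bar: Bar handle of the lid: black round bar, 14 mm thick, 114 mm long, along the chamber's y, held on two rods 62 mm left and right of its middle, 46 mm in front of the lid's edge, with free space all round it between the rods. It turns freely about its own axis, so a gripper pinching it from above may keep pointing straight down as the lid swings. Origin at its middle; y along the bar.
- roller: Steel roller, 10 mm thick, 16 mm long, at the end of a short arm of the lid: 60 mm from the hinge axis, 45 degrees up and backwards from it when the lid is shut; it swings down onto the stop. Origin at its centre. At the bar the stop is felt as 0.7 N more per mm of the bar's travel (1 N there is 3.5 N on the buffer); 3 to 6 N at the bar is a light push, above 12 N is forcing.
- stop: The stop: black rubber buffer, 18 mm wide, 6 mm high, on an adjustable screw behind the chamber (chamber x = +130 mm, y = 0). Origin under the buffer's centre. Its height differs from time to time: the lid first touches it somewhere between 54 and 75 degrees open. It is sprung and yields 1 mm for each 9 N on it, at most 6 mm.
- bottle: Brown glass bottle with a cap, 60 mm wide, 102 mm tall; origin under its centre; a bystander.
- marker: Marker pen lying flat, 126 mm long, 13 mm thick; origin under its middle; a bystander.
- syringe: Syringe lying flat, 142 mm long, 24 mm wide; origin under its middle; a bystander.
- column: Thin steel column lying flat, 136 mm long, 16 mm thick; origin under its middle; a bystander.

How it is judged:
By the outcome, as a careful person would: the job done as asked, in the order asked, and still so for the second after the job is handed in, while the arm keeps its last pose, push and grip.
It also fails if it takes over 64 s, if anything falls off the work surface, if the arm or the gripper's body presses on something with over 40 N, if the wrist force passes 120 N, or if a joint passes its speed limit or range.

## Working session

There is one attempt and no reset: what is moved stays moved. The work goes in short steps, Python scripts to look and compute and a tool call to move; the robot and the scene stay as the last step left them, time stands still between calls to the robot, and variables do not carry over. Pictures are saved under pics/ and viewed, at most 10 in all, crops included, and the job is handed in when it is done.

Besides the shell and the picture viewer there is one more tool, called after ">>>" as name(argument=value, ...), one argument or row to a line, values as JSON. play_rows: Moves the arm, as the interface text tells. Its arguments: {"type":"object","properties":{"deltas":{"type":"array"},"newtons":{"type":"number"}},"required":["deltas"]}

```bash
mkdir -p pics; python3 - <<'E'
from plant import robot
import cv2,numpy as np,pickle
print(robot.read_state())
d={}
for n in("side","top"):
    c=robot.read_camera(n);d[n]=c;cv2.imwrite(f"pics/{n}0.png",c["pixels"]);print(n,{k:np.round(v,4).tolist() if k!='pixels' else 0 for k,v in c.items()})
pickle.dump(d,open('c0.pkl','wb'))
cv2.imwrite("pics/a0.png",np.vstack([cv2.resize(d[n]["pixels"],(400,300)) for n in d]))
E
```

```text
{'t': 0.0, 'q': array([ 1.06158777e+00,  1.31150814e-01,  1.48927391e+00, -3.75059201e-06,
        1.52300768e+00, -8.54300588e-02]), 'dq': array([-7.17267427e-04, -2.63744357e-04, -7.11167665e-04,  8.01644207e-06,
        5.13024189e-04, -2.33719861e-04]), 'joint_torque': array([-1.60854594e-03, -5.59819758e+01, -4.91769826e+01,  7.68271554e-02,
        3.49295523e-02, -1.26074683e-04]), 'tool_pos': array([0.24644207, 0.54642492, 0.21759659]), 'orientation': array([-6.60586644e-01, -3.07080745e+00,  2.76433628e-03]), 'force': array([-0.25130059, -0.29322003, -0.01603935]), 'wrist_torque': array([ 0.03124228,  0.03247224, -0.03149622]), 'gripper_force': 0.0, 'opening': 0.09309791005308175}
side {'pixels': 0, 'mtx': [[422.1509, 0.0, 278.3966], [0.0, 422.1509, 211.8341], [0.0, 0.0, 1.0]], 'eye': [0.3064, -0.8078, 0.7213], 'rotation': [0.8313, -0.1795, -0.396]}
top {'pixels': 0, 'mtx': [[401.2457, 0.0, 283.7044], [0.0, 401.2457, 207.1346], [0.0, 0.0, 1.0]], 'eye': [0.4901, -0.1594, 0.9665], 'rotation': [0.1026, -0.0591, -1.5778]}
```

View pics/side0.png

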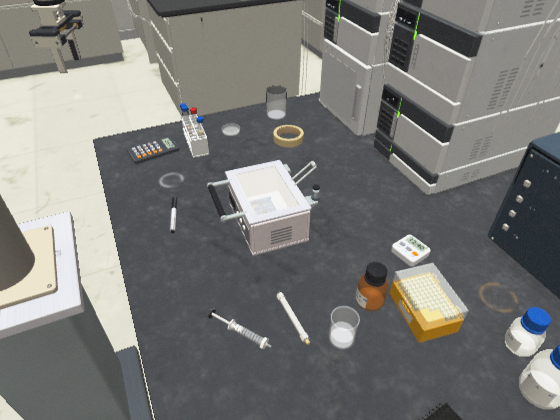

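View pics/top0.png

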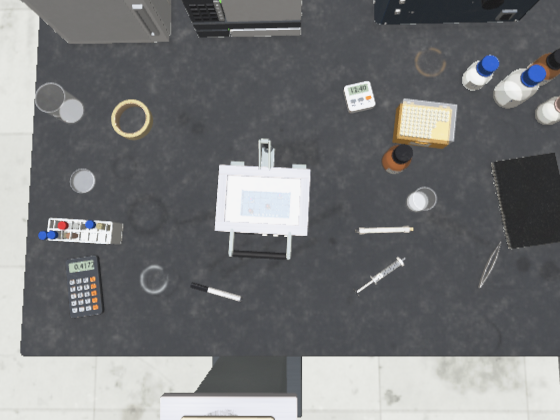

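The side view shows the chamber at about (268,205), with the bar from about (212,185) to (226,220). In the top view the bar runs from about (232,254) to (290,257). I'll zoom in on both.

```bash
python3 - <<'E'
import pickle,cv2,numpy as np
d=pickle.load(open('c0.pkl','rb'))
s=d['side']['pixels'][150:260,195:330];t=d['top']['pixels'][130:270,200:325]
f=lambda i,k:cv2.resize(i,None,fx=k,fy=k,interpolation=cv2.INTER_CUBIC)
a=f(s,3);b=f(t,3)
o=np.zeros((max(a.shape[0],b.shape[0]),a.shape[1]+b.shape[1],3),np.uint8);o[:a.shape[0],:a.shape[1]]=a;o[:b.shape[0],a.shape[1]:]=b
cv2.imwrite('pics/z0.png',o);print(a.shape,b.shape)
E
```

```text
(330, 405, 3) (420, 375, 3)
```

View pics/z0.png

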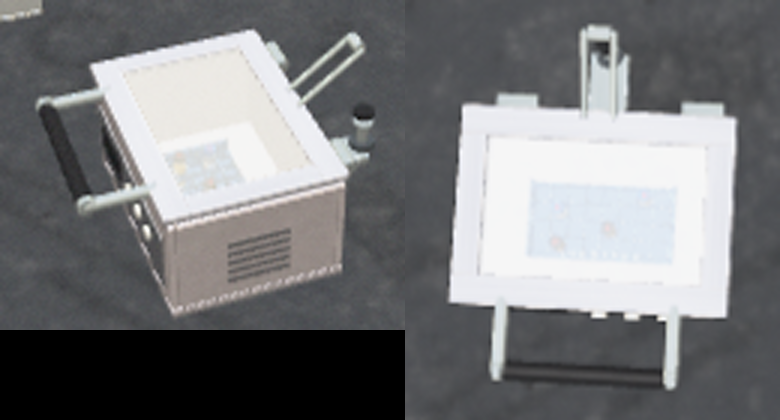

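The zoom shows the bar ends clearly: (210.7,184.7) and (222.3,216) in the side view, (232.7,254.3) and (286.3,256.3) in the top view. The lid's corners are also visible.

```bash
cat > h.py <<'E'
import numpy as np,pickle
from scipy.spatial.transform import Rotation as R
def ray(c,p):
    v=np.linalg.inv(c['mtx'])@[p[0],p[1],1]; v=R.from_rotvec(c['rotation']).as_matrix()@[v[0],-v[1],-v[2]]
    return np.array(c['eye']),v/np.linalg.norm(v)
def tri(rs):
    A=sum(np.eye(3)-np.outer(v,v) for e,v in rs);b=sum((np.eye(3)-np.outer(v,v))@e for e,v in rs)
    X=np.linalg.solve(A,b);return X,[np.linalg.norm(np.cross(v,X-e))*1e3 for e,v in rs]
E
python3 - <<'E'
from h import *
d=pickle.load(open('c0.pkl','rb'))
P={'barL':((210.7,184.7),(232.7,254.3)),'barR':((222.3,216),(286.3,256.3)),'fL':((225.7,171.7),(215,230)),'fR':((251,223.3),(307.3,236)),'bL':((280,160),(219.3,164.3)),'bR':((310.7,210),(310.3,168.7))}
X={}
for k,(s,t) in P.items():
    X[k],r=tri([ray(d['side'],s),ray(d['top'],t)]);print(k,X[k].round(4),np.round(r,1))
m=(X['barL']+X['barR'])/2
for a,b in(('barL','barR'),('fL','fR'),('bL','bR')):
    v=X[a]-X[b];print(a,np.linalg.norm(v),np.degrees(np.arctan2(-v[0],v[1])))
print(m,(X['fL']+X['fR'])/2,(X['bL']+X['bR'])/2)
from plant import robot
s=robot.read_state();M=R.from_rotvec(s['orientation']).as_matrix();print(M.round(3))
c=robot.read_camera('wrist')
Rc=R.from_rotvec(c['rotation']).as_matrix();print('cam in tool',M.T@(c['eye']-s['tool_pos']),(M.T@Rc).round(3))
E
```

```text
barL [ 0.481  -0.0273  0.1102] [2.3 2.3]
barR [ 0.4738 -0.1407  0.1076] [0. 0.]
fL [0.5323 0.0121 0.1063] [1.3 1.3]
fR [ 0.5193 -0.1867  0.1075] [2.9 2.9]
bL [0.6758 0.0045 0.1053] [0.8 0.8]
bR [ 0.6628 -0.1943  0.1003] [0.9 0.9]
barL 0.11365410618417202 -3.6410449210797635
fL 0.1992844382086632 -3.7348694473549315
bL 0.1992265759156564 -3.745079855523845
[ 0.47743684 -0.0840356   0.10891809] [ 0.52580274 -0.08731786  0.10688491] [ 0.66926921 -0.09491799  0.10281492]
[[-0.912  0.411 -0.001]
 [ 0.411  0.912 -0.002]
 [ 0.    -0.002 -1.   ]]
cam in tool [ 0.06755704 -0.00043412 -0.16539358] [[ 0.     0.97   0.245]
 [ 1.    -0.     0.001]
 [ 0.001  0.245 -0.97 ]]
```

>>> play_rows(
  deltas=[0, 0, 0, 6.94, 40, 0, 0, 0, 6.94, 40, 0, 0, 0, 6.94, 40, 0, 0, 0, 6.94, 40, 0, 0, 0, 6.94, 40, 0, 0, 0, 6.94, 40, 0, 0, 0, 6.94, 40, 0, 0, 0, 6.94, 40, 0, 0, 0, 6.94, 40, 0, 0, 0, 6.94, 40],
  newtons=30,
)

```text
t: 0.98
tool_pos: [0.2466, 0.5467, 0.2182]
orientation: [2.298, 2.142, -0.001]
force: [0.3, -0.2, 0.5]
opening: 0.0402
gripper_force: 0.0
```

>>> play_rows(
  deltas=[-30.7, 13.6, 0, 0, 40, -30.7, 13.6, 0, 0, 40, -30.7, 13.6, 0, 0, 40, -30.7, 13.6, 0, 0, 40, -30.7, 13.6, 0, 0, 40, -30.7, 13.6, 0, 0, 40, -30.7, 13.6, 0, 0, 40, -30.7, 13.6, 0, 0, 40, -30.7, 13.6, 0, 0, 40, -30.7, 13.6, 0, 0, 40],
)

```text
t: 1.82
tool_pos: [0.3628, 0.2303, 0.2184]
orientation: [2.291, 2.149, -0.0]
force: [0.9, -0.2, -0.3]
opening: 0.0404
gripper_force: 0.0
```

>>> play_rows(
  deltas=[-30.7, 13.6, 0, 0, 40, -30.7, 13.6, 0, 0, 40, -30.7, 13.6, 0, 0, 40, -30.7, 13.6, 0, 0, 40, -30.7, 13.6, 0, 0, 40, -30.7, 13.6, 0, 0, 40, -30.7, 13.6, 0, 0, 40, -30.7, 13.6, 0, 0, 40, -20, 8, 0, 0, 40, 0, 0, 0, 0, 40],
)

```text
t: 2.65
tool_pos: [0.4627, -0.0443, 0.2183]
orientation: [2.295, 2.144, -0.002]
force: [0.4, 0.7, 0.5]
opening: 0.04
gripper_force: 0.0
```

```bash
python3 - <<'E'
from plant import robot
from h import *
import cv2
s=robot.read_state();M=R.from_rotvec(s['orientation']).as_matrix();print(s['t'],s['tool_pos'],s['force'],s['opening'],s['q'].round(2));print(M.round(3))
c=robot.read_camera('wrist');pickle.dump(c,open('w0.pkl','wb'))
cv2.imwrite('pics/w0.png',c['pixels'])
for n,X in(('L',(.481,-.0273,.107)),('R',(.4738,-.1407,.107))):
    p=R.from_rotvec(c['rotation']).as_matrix().T@(np.array(X)-c['eye']);q=c['mtx']@[p[0],-p[1],-p[2]];print(n,q[:2]/q[2])
print('xy error in tool',M.T@(np.array([.4774,-.0840,.108])-s['tool_pos'])*1e3)
E
```

```text
2.65 [ 0.46274952 -0.04428944  0.2182868 ] [0.36389023 0.6749942  0.53858469] 0.040031676366313294 [-0.2  -0.24  1.85 -0.    1.54 -0.14]
[[ 0.068  0.998 -0.   ]
 [ 0.998 -0.068 -0.001]
 [-0.001 -0.    -1.   ]]
L [303.17270782 182.28233914]
R [301.66227211 318.12435377]
xy error in tool [-38.48202654  17.34715655 110.33110413]
```

View pics/w0.png

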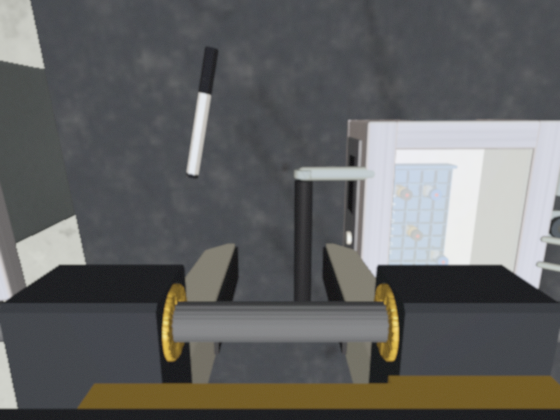

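The wrist view shows the bar's far end at about (303.5,180), as predicted, and the bar runs parallel to the pads. I'll centre on it, descend and close.

>>> play_rows(
  deltas=[-12.8, 5.8, 0, 0, 40, -12.8, 5.8, 0, 0, 40, -12.8, 5.8, 0, 0, 40, 0, 0, 25, 0, 40, 0, 0, 30, 0, 40, 0, 0, 30, 0, 40, 0, 0, 25, 0, 40, 0, 0, 15, 0, 40, 0, 0, 7, 0, 40, 0, 0, 0, 0, 40],
)

```text
t: 3.53
tool_pos: [0.4758, -0.0797, 0.0848]
orientation: [-2.289, -2.147, 0.003]
force: [-0.5, -0.6, 0.2]
opening: 0.0399
gripper_force: 0.0
```

>>> play_rows(
  deltas=[0, 0, 0, 0, 25, 0, 0, 0, 0, 18, 0, 0, 0, 0, 8, 0, 0, 0, 0, 8, 0, 0, 0, 0, 8, 0, 0, 0, 0, 8, 0, 0, 0, 0, 8, 0, 0, 0, 0, 8],
  newtons=25,
)

```text
t: 4.2
tool_pos: [0.4783, -0.0804, 0.0877]
orientation: [2.29, 2.147, 0.002]
force: [3.6, -0.3, 4.8]
opening: 0.0133
gripper_force: 25.0
```

```bash
cat > st.py <<'E'
from plant import robot
from h import *
s=robot.read_state();M=R.from_rotvec(s['orientation']).as_matrix()
print(s['t'],s['tool_pos'].round(4),'F tool',(M.T@s['force']).round(2),'open',round(s['opening'],4),'grip',round(s['gripper_force'],1))
E
python3 st.py; python3 - <<'E'
from plant import robot
import cv2,numpy as np
a=cv2.resize(robot.read_camera('wrist')['pixels'],(400,300));b=cv2.resize(robot.read_camera('side')['pixels'][130:265,170:350],(400,300))
cv2.imwrite('pics/g1.png',np.hstack([a,b]))
E
```

```text
4.2 [ 0.4783 -0.0804  0.0877] F tool [-0.05  3.67 -4.78] open 0.0133 grip 25.0
```

View pics/g1.png

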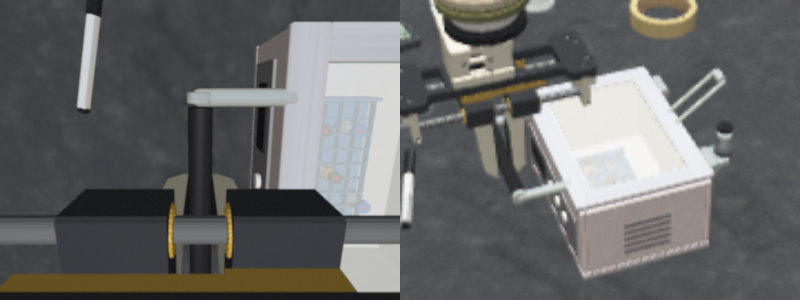

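The bar sits between the pads and the grip reads 25 N. I'll relieve the residual load, then swing along the arc.

>>> play_rows(
  deltas=[0, 2.5, -3, 0, 8, 0, 0.1, -6.8, 0, 8, 0, 0.4, -6.8, 0, 8, 0, 0.6, -6.8, 0, 8, 0, 0.8, -6.8, 0, 8, 0, 1.1, -6.7, 0, 8, 0, 1.3, -6.7, 0, 8, 0, 1.5, -6.6, 0, 8, 0, 1.8, -6.6, 0, 8, 0, 2.0, -6.5, 0, 8],
)

```text
t: 5.13
tool_pos: [0.4887, -0.081, 0.1505]
orientation: [-2.291, -2.148, 0.001]
force: [-4.0, -1.2, 0.2]
opening: 0.0133
gripper_force: 25.0
```

```bash
cat >> st.py <<'E'
T0=np.array([.4783,-.0804,.0877]);D=M.T@(s['tool_pos']-T0)*1e3;F=M.T@s['force']
y=195-D[1];z=-D[2];th=np.arctan2(z,y)
print('disp',D.round(1),'theta',np.degrees(th).round(2),'r',np.hypot(y,z).round(1),'Ftan(against opening)',(-(F[1]*np.sin(th)-F[2]*np.cos(th))).round(2),'Frad(outward)',(-F[1]*np.cos(th)-F[2]*np.sin(th)).round(2))
E
python3 st.py
```

```text
5.1333 [ 0.4887 -0.081   0.1505] F tool [-1.49 -3.92 -0.19] open 0.0133 grip 25.0
disp [  0.1  10.3 -62.9] theta 18.8 r 195.1 Ftan(against opening) 1.08 Frad(outward) 3.78
```

>>> play_rows(
  deltas=[0, 1.6, -6.4, 0, 8, 0, 1.8, -6.4, 0, 8, 0, 2.1, -6.3, 0, 8, 0, 2.7, -6.2, 0, 8, 0, 3.1, -6.1, 0, 8, 0, 3.3, -5.9, 0, 8, 0, 3.5, -5.8, 0, 8, 0, 3.7, -5.7, 0, 8, 0, 3.9, -5.6, 0, 8],
)

```text
t: 5.88
tool_pos: [0.5172, -0.0827, 0.205]
orientation: [2.289, 2.147, 0.005]
force: [13.4, -4.0, -11.3]
opening: 0.0131
gripper_force: 25.0
```

```bash
python3 st.py
```

```text
5.8833 [ 0.5172 -0.0827  0.205 ] F tool [-3.09 13.55 11.38] open 0.0131 grip 25.0
disp [ 1.000e-01  3.950e+01 -1.171e+02] theta 36.99 r 194.7 Ftan(against opening) 0.93 Frad(outward) -17.67
```

>>> play_rows(
  deltas=[0, 4.1, -5.4, 0, 8, 0, 4.3, -5.3, 0, 8, 0, 4.5, -5.1, 0, 8, 0, 4.6, -5.0, 0, 8, 0, 4.8, -4.8, 0, 8, 0, 5.0, -4.6, 0, 8, 0, 5.1, -4.5, 0, 8, 0, 0, 0, 0, 8],
)

```text
t: 6.55
tool_pos: [0.5495, -0.0848, 0.2388]
orientation: [2.29, 2.147, 0.004]
force: [9.6, -3.3, -12.3]
opening: 0.0134
gripper_force: 25.0
```

```bash
python3 st.py
```

```text
6.55 [ 0.5495 -0.0848  0.2388] F tool [-2.64  9.71 12.34] open 0.0134 grip 25.0
disp [   0.2   71.8 -150.8] theta 50.76 r 194.8 Ftan(against opening) 0.28 Frad(outward) -15.7
```

>>> play_rows(
  deltas=[0, 0.7, 0.9, 0, 8, 0, 1.3, -1.1, 0, 8, 0, 1.3, -1.1, 0, 8, 0, 1.3, -1.0, 0, 8, 0, 1.3, -1.0, 0, 8, 0, 0, 0, 0, 8, 0, 0, 0, 0, 8],
)

```text
t: 7.13
tool_pos: [0.5536, -0.0851, 0.2421]
orientation: [2.291, 2.149, 0.001]
force: [4.5, -3.9, -9.0]
opening: 0.0132
gripper_force: 25.0
```

```bash
python3 st.py
```

```text
7.1333 [ 0.5536 -0.0851  0.2421] F tool [-3.59  4.7   9.  ] open 0.0132 grip 25.0
disp [   0.2   75.6 -154.3] theta 52.27 r 195.1 Ftan(against opening) 1.79 Frad(outward) -9.99
```

>>> play_rows(
  deltas=[0, 0.7, 0.8, 0, 8, 0.2, 1.0, -0.8, 0, 8, 0, 1.0, -0.8, 0, 8, 0, 1.0, -0.8, 0, 8, 0, 1.1, -0.7, 0, 8, 0, 0, 0, 0, 8, 0, 0, 0, 0, 8, 0, 0, 0, 0, 8],
)

```text
t: 7.8
tool_pos: [0.5578, -0.0853, 0.245]
orientation: [2.292, 2.149, -0.0]
force: [-2.5, -3.9, 2.1]
opening: 0.0134
gripper_force: 25.0
```

```bash
python3 st.py
```

```text
7.8 [ 0.5578 -0.0853  0.245 ] F tool [-4.03 -2.2  -2.12] open 0.0134 grip 25.0
disp [   0.2   79.7 -157.3] theta 53.76 r 195.0 Ftan(against opening) 0.52 Frad(outward) 3.01
```

>>> play_rows(
  deltas=[0, 1.1, -0.8, 0, 8, 0, 1.1, -0.7, 0, 8, 0, 1.1, -0.7, 0, 8, 0, 0, 0, 0, 8, 0, 0, 0, 0, 8, 0, 0, 0, 0, 8],
)

```text
t: 8.3
tool_pos: [0.5612, -0.0855, 0.2473]
orientation: [2.292, 2.149, -0.0]
force: [-4.5, -3.4, 4.3]
opening: 0.0131
gripper_force: 25.0
```

```bash
python3 st.py
```

```text
8.3 [ 0.5612 -0.0855  0.2473] F tool [-3.72 -4.24 -4.34] open 0.0131 grip 25.0
disp [   0.2   83.  -159.6] theta 54.95 r 195.0 Ftan(against opening) 0.98 Frad(outward) 5.99
```

>>> play_rows(
  deltas=[0, 0.8, -1.1, 0, 8, 0, 1.1, -0.7, 0, 8, 0, 1.1, -0.7, 0, 8, 0, 0, 0, 0, 8, 0, 0, 0, 0, 8, 0, 0, 0, 0, 8],
)

```text
t: 8.8
tool_pos: [0.5642, -0.0857, 0.2495]
orientation: [2.292, 2.149, -0.0]
force: [-2.9, -4.7, 3.0]
opening: 0.0132
gripper_force: 25.0
```

```bash
python3 st.py
```

```text
8.8 [ 0.5642 -0.0857  0.2495] F tool [-4.88 -2.55 -3.  ] open 0.0132 grip 25.0
disp [   0.2   86.1 -161.8] theta 56.05 r 195.0 Ftan(against opening) 0.44 Frad(outward) 3.91
```

>>> play_rows(
  deltas=[0, 1.1, -0.8, 0, 8, 0, 1.1, -0.7, 0, 8, 0, 1.1, -0.7, 0, 8, 0, 0, 0, 0, 8, 0, 0, 0, 0, 8, 0, 0, 0, 0, 8],
)

```text
t: 9.3
tool_pos: [0.5675, -0.0859, 0.2516]
orientation: [2.292, 2.149, -0.0]
force: [-2.4, -4.6, 3.2]
opening: 0.0133
gripper_force: 25.0
```

```bash
python3 st.py
```

```text
9.3 [ 0.5675 -0.0859  0.2516] F tool [-4.71 -2.1  -3.15] open 0.0133 grip 25.0
disp [   0.2   89.4 -163.9] theta 57.21 r 195.0 Ftan(against opening) 0.06 Frad(outward) 3.79
```

>>> play_rows(
  deltas=[0, 1.1, -0.7, 0, 8, 0, 1.1, -0.7, 0, 8, 0, 1.1, -0.7, 0, 8, 0, 0, 0, 0, 8, 0, 0, 0, 0, 8, 0, 0, 0, 0, 8],
)

```text
t: 9.8
tool_pos: [0.5707, -0.0861, 0.2537]
orientation: [2.292, 2.149, -0.0]
force: [-2.1, -4.3, 2.7]
opening: 0.0131
gripper_force: 25.0
```

```bash
python3 st.py
```

```text
9.8 [ 0.5707 -0.0861  0.2537] F tool [-4.44 -1.87 -2.66] open 0.0131 grip 25.0
disp [   0.2   92.6 -166. ] theta 58.34 r 195.0 Ftan(against opening) 0.19 Frad(outward) 3.24
```

>>> play_rows(
  deltas=[-0.3, 1.1, -0.7, 0, 8, 0, 1.2, -0.7, 0, 8, 0, 1.1, -0.7, 0, 8, 0, 0, 0, 0, 8, 0, 0, 0, 0, 8, 0, 0, 0, 0, 8],
)

```text
t: 10.3
tool_pos: [0.5742, -0.0863, 0.2558]
orientation: [-2.291, -2.149, -0.0]
force: [-2.9, -2.6, 2.7]
opening: 0.0134
gripper_force: 25.0
```

```bash
python3 st.py
```

```text
10.3 [ 0.5742 -0.0863  0.2558] F tool [-2.77 -2.75 -2.7 ] open 0.0134 grip 25.0
disp [   0.3   96.1 -168.1] theta 59.52 r 195.0 Ftan(against opening) 1.0 Frad(outward) 3.72
```

>>> play_rows(
  deltas=[0, 1.2, -0.7, 0, 8, 0, 1.2, -0.7, 0, 8, 0, 1.1, -0.6, 0, 8, 0, 0, 0, 0, 8, 0, 0, 0, 0, 8, 0, 0, 0, 0, 8],
)

```text
t: 10.8
tool_pos: [0.5776, -0.0866, 0.2578]
orientation: [-2.291, -2.149, -0.0]
force: [-2.5, -1.6, 3.0]
opening: 0.0129
gripper_force: 25.0
```

```bash
python3 st.py
```

```text
10.8 [ 0.5776 -0.0866  0.2578] F tool [-1.8  -2.43 -3.04] open 0.0129 grip 25.0
disp [   0.2   99.6 -170.1] theta 60.7 r 195.0 Ftan(against opening) 0.63 Frad(outward) 3.84
```

>>> play_rows(
  deltas=[0, 1.2, -0.7, 0, 8, 0, 1.2, -0.6, 0, 8, 0, 1.1, -0.6, 0, 8, 0, 0, 0, 0, 8, 0, 0, 0, 0, 8, 0, 0, 0, 0, 8],
)

```text
t: 11.3
tool_pos: [0.5812, -0.0868, 0.2597]
orientation: [-2.292, -2.149, -0.0]
force: [-2.9, 0.5, 4.8]
opening: 0.0134
gripper_force: 25.0
```

```bash
python3 st.py
```

```text
11.3 [ 0.5812 -0.0868  0.2597] F tool [ 0.3  -2.93 -4.8 ] open 0.0134 grip 25.0
disp [   0.2  103.1 -172. ] theta 61.87 r 195.0 Ftan(against opening) 0.33 Frad(outward) 5.61
```

>>> play_rows(
  deltas=[0, 1.1, -0.8, 0, 8, 0, 1.2, -0.6, 0, 8, 0, 1.1, -0.6, 0, 8, 0, 0, 0, 0, 8, 0, 0, 0, 0, 8, 0, 0, 0, 0, 8],
)

```text
t: 11.8
tool_pos: [0.5845, -0.087, 0.2615]
orientation: [-2.291, -2.149, -0.0]
force: [-1.7, 0.4, 1.3]
opening: 0.0132
gripper_force: 25.0
```

```bash
python3 st.py
```

```text
11.8 [ 0.5845 -0.087   0.2615] F tool [ 0.26 -1.67 -1.35] open 0.0132 grip 25.0
disp [   0.2  106.4 -173.8] theta 62.99 r 195.1 Ftan(against opening) 0.88 Frad(outward) 1.96
```

>>> play_rows(
  deltas=[0, 1.2, -0.6, 0, 8, 0, 1.2, -0.6, 0, 8, 0, 1.1, -0.5, 0, 8, 0, 0, 0, 0, 8, 0, 0, 0, 0, 8, 0, 0, 0, 0, 8],
)

```text
t: 12.3
tool_pos: [0.588, -0.0873, 0.2633]
orientation: [-2.291, -2.149, -0.0]
force: [-1.3, 0.4, 1.0]
opening: 0.0132
gripper_force: 25.0
```

```bash
python3 st.py
```

```text
12.3 [ 0.588  -0.0873  0.2633] F tool [ 0.34 -1.29 -0.98] open 0.0132 grip 25.0
disp [   0.2  109.9 -175.6] theta 64.14 r 195.1 Ftan(against opening) 0.73 Frad(outward) 1.45
```

>>> play_rows(
  deltas=[0, 1.2, -0.6, 0, 8, 0, 1.2, -0.5, 0, 8, 0, 1.1, -0.5, 0, 8, 0, 0, 0, 0, 8, 0, 0, 0, 0, 8, 0, 0, 0, 0, 8],
)

```text
t: 12.8
tool_pos: [0.5915, -0.0875, 0.2649]
orientation: [-2.292, -2.149, -0.0]
force: [-1.4, 2.6, 1.8]
opening: 0.0134
gripper_force: 25.0
```

```bash
python3 st.py
```

```text
12.8 [ 0.5915 -0.0875  0.2649] F tool [ 2.53 -1.52 -1.84] open 0.0134 grip 25.0
disp [   0.2  113.5 -177.2] theta 65.29 r 195.1 Ftan(against opening) 0.61 Frad(outward) 2.31
```

>>> play_rows(
  deltas=[0.1, 1.2, -0.6, 0, 8, 0, 1.2, -0.5, 0, 8, 0, 1.2, -0.5, 0, 8, 0, 0, 0, 0, 8, 0, 0, 0, 0, 8, 0, 0, 0, 0, 8],
)

```text
t: 13.3
tool_pos: [0.595, -0.0878, 0.2665]
orientation: [-2.291, -2.149, 0.0]
force: [-3.1, 2.1, 0.9]
opening: 0.013
gripper_force: 25.0
```

```bash
python3 st.py
```

```text
13.3 [ 0.595  -0.0878  0.2665] F tool [ 1.88 -3.28 -0.95] open 0.013 grip 25.0
disp [ 1.000e-01  1.168e+02 -1.788e+02] theta 66.38 r 195.1 Ftan(against opening) 2.62 Frad(outward) 2.18
```

>>> play_rows(
  deltas=[0, 1.2, -0.5, 0, 8, 0, 1.2, -0.5, 0, 8, 0, 1.2, -0.5, 0, 8, 0, 0, 0, 0, 8, 0, 0, 0, 0, 8, 0, 0, 0, 0, 8],
)

```text
t: 13.8
tool_pos: [0.5983, -0.088, 0.2679]
orientation: [-2.291, -2.148, 0.001]
force: [-4.8, 1.7, 2.1]
opening: 0.0135
gripper_force: 25.0
```

```bash
python3 st.py
```

```text
13.8 [ 0.5983 -0.088   0.2679] F tool [ 1.34 -4.9  -2.11] open 0.0135 grip 25.0
disp [   0.2  120.  -180.3] theta 67.42 r 195.3 Ftan(against opening) 3.71 Frad(outward) 3.83
```

Contact with the stop came at about 65.7°. I'll lean in slightly more and hold.

>>> play_rows(
  deltas=[0, 1.4, -0.7, 0, 8, 0, 0, 0, 0, 8, 0, 0, 0, 0, 8, 0, 0, 0, 0, 8, 0, 0, 0, 0, 8],
)

```text
t: 14.22
tool_pos: [0.5995, -0.088, 0.2684]
orientation: [-2.291, -2.148, 0.002]
force: [-6.8, 2.0, 0.5]
opening: 0.0132
gripper_force: 25.0
```

```bash
python3 st.py
```

```text
14.2167 [ 0.5995 -0.088   0.2684] F tool [ 1.56 -6.95 -0.45] open 0.0132 grip 25.0
disp [   0.2  121.1 -180.9] theta 67.78 r 195.4 Ftan(against opening) 6.26 Frad(outward) 3.04
```

>>> play_rows(
  deltas=[0, 0, 0, 0, 8, 0, 0, 0, 0, 8, 0, 0, 0, 0, 8, 0, 0, 0, 0, 8, 0, 0, 0, 0, 8, 0, 0, 0, 0, 8],
)

```text
t: 14.72
tool_pos: [0.5995, -0.088, 0.2684]
orientation: [-2.291, -2.148, 0.002]
force: [-7.2, 2.3, 1.9]
opening: 0.0132
gripper_force: 25.0
```

```bash
python3 st.py
```

```text
14.7167 [ 0.5995 -0.088   0.2684] F tool [ 1.81 -7.29 -1.9 ] open 0.0132 grip 25.0
disp [   0.2  121.1 -180.9] theta 67.78 r 195.4 Ftan(against opening) 6.03 Frad(outward) 4.52
```

>>> play_rows(
  deltas=[-0.1, -6.3, 2.7, 0, 8, 0, -6.2, 2.9, 0, 8, 0, -6.1, 3.1, 0, 8, 0, -5.9, 3.3, 0, 8, 0, -5.8, 3.5, 0, 8, 0, -5.7, 3.7, 0, 8, 0, -5.6, 3.9, 0, 8, 0, 0, 0, 0, 8],
)

```text
t: 15.38
tool_pos: [0.5571, -0.0854, 0.2445]
orientation: [-2.291, -2.148, 0.002]
force: [-0.6, 2.4, -1.0]
opening: 0.0131
gripper_force: 25.0
```

```bash
python3 st.py
```

```text
15.3833 [ 0.5571 -0.0854  0.2445] F tool [ 2.32 -0.71  1.05] open 0.0131 grip 25.0
disp [ 1.00e-01  7.87e+01 -1.57e+02] theta 53.46 r 195.4 Ftan(against opening) 1.19 Frad(outward) -0.42
```

>>> play_rows(
  deltas=[0, -5.4, 4.1, 0, 8, 0, -5.3, 4.3, 0, 8, 0, -5.1, 4.5, 0, 8, 0, -5.0, 4.7, 0, 8, 0, -4.8, 4.8, 0, 8, 0, -4.6, 5.0, 0, 8, 0, 0, 0, 0, 8, 0, 0, 0, 0, 8],
)

```text
t: 16.05
tool_pos: [0.5279, -0.0835, 0.2178]
orientation: [-2.291, -2.148, 0.001]
force: [-2.9, 1.6, 0.1]
opening: 0.0131
gripper_force: 25.0
```

```bash
python3 st.py
```

```text
16.05 [ 0.5279 -0.0835  0.2178] F tool [ 1.4  -2.96 -0.06] open 0.0131 grip 25.0
disp [ 1.000e-01  4.950e+01 -1.301e+02] theta 41.82 r 195.2 Ftan(against opening) 1.93 Frad(outward) 2.24
```

>>> play_rows(
  deltas=[0, -2.0, 2.3, 0, 8, 0, -2.1, 2.4, 0, 8, 0, 0, 0, 0, 8, 0, 0, 0, 0, 8, 0, 0, 0, 0, 8, 0, 0, 0, 0, 8, 0, 0, 0, 0, 8, 0, 0, 0, 0, 8],
)

```text
t: 16.72
tool_pos: [0.5244, -0.0833, 0.2137]
orientation: [2.292, 2.149, -0.0]
force: [-4.1, 1.9, 3.3]
opening: 0.0132
gripper_force: 25.0
```

```bash
python3 st.py; python3 - <<'E'
from plant import robot
import cv2,numpy as np,pickle
d={n:robot.read_camera(n) for n in('side','top')};pickle.dump(d,open('c1.pkl','wb'))
cv2.imwrite('pics/e1.png',np.hstack([cv2.resize(d['side']['pixels'][125:265,180:340],(400,350),interpolation=2),cv2.resize(d['top']['pixels'][130:270,190:350],(400,350),interpolation=2)]))
E
```

```text
16.7167 [ 0.5244 -0.0833  0.2137] F tool [ 1.63 -4.25 -3.3 ] open 0.0132 grip 25.0
disp [ 1.00e-01  4.62e+01 -1.26e+02] theta 40.25 r 195.0 Ftan(against opening) 0.23 Frad(outward) 5.38
```

View pics/e1.png

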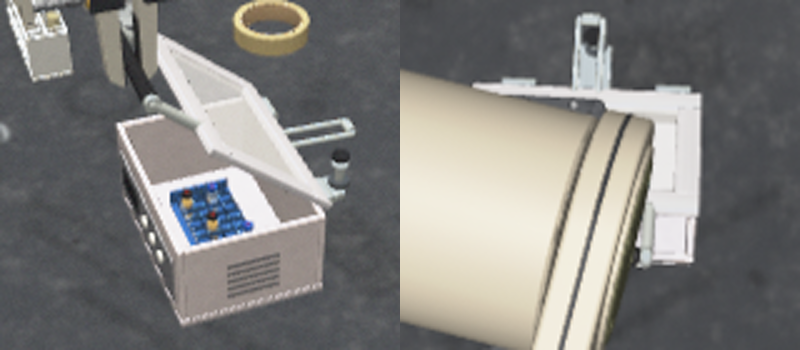

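The lid is held open with the vials exposed. The rod end at the bar is at about (242,165.8) in the side view and (288,233.2) in the top view. I'll use it to cross-check the angle.

```bash
python3 - <<'E'
from h import *
d=pickle.load(open('c0.pkl','rb'))
g=lambda s,t:tri([ray(d['side'],s),ray(d['top'],t)])
a,ra=g((223,218.3),(288,256.7));b,rb=g((242,165.8),(288,233.2));print(a,ra,b,rb)
D=b-a;dx=D[0]*.998-D[1]*.066;print(dx,D[2],'theta by z',np.degrees(np.arcsin(D[2]/.195)),'by chord',np.degrees(2*np.arctan2(dx,D[2])))
E
```

```text
[ 0.47335531 -0.14440615  0.10407531] [np.float64(0.5173615413096775), np.float64(0.5173615413097098)] [ 0.52090491 -0.14769333  0.23065843] [np.float64(2.913651353650869), np.float64(2.9136513536509274)]
0.04767146031292905 0.12658311261686594 theta by z 40.47710679114749 by chord 41.27295416999804
```

>>> play_rows(
  deltas=[0, -0.9, 0.3, 0, 8, 0, 0, 0, 0, 8, 0, 0, 0, 0, 8, 0, 0, 0, 0, 8, 0, 0, 0, 0, 8],
)

```text
t: 17.23
tool_pos: [0.5237, -0.0833, 0.213]
orientation: [2.291, 2.149, 0.0]
force: [1.9, 1.3, -3.8]
opening: 0.0131
gripper_force: 25.0
```

```bash
python3 st.py
```

```text
17.2333 [ 0.5237 -0.0833  0.213 ] F tool [1.43 1.8  3.75] open 0.0131 grip 25.0
disp [ 1.000e-01  4.550e+01 -1.253e+02] theta 39.97 r 195.1 Ftan(against opening) 1.72 Frad(outward) -3.79
```

The arm's kinematics give 39.97° and the cameras agree to about 1°. The load is low and the grip is holding, so I'm handing in.

```bash
python3 -c "
from plant import robot
print(robot.close_job())"
```

```text
the job is handed in; nothing more can be done
None
```

The lid was opened to its stop (first touch at about 66°), leaned on with about 5–6 N for roughly a second, then brought back to about 40° and handed in still held by the bar at 25 N; no verdict came back.

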